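# Spin-check a plating turntable and stop it on its index

## Robot

A 6-joint arm with a two-finger parallel gripper is mounted at the origin on the work surface. World frame = base frame: x ahead of the robot, y to its left, z up, the work surface at z = 0. Lengths are in m, angles in degrees, forces in N, time in s.
With the tool pointing down it reaches from about 0.3 to 0.75 m from the base axis. Payload 8.5 kg.
Tool frame: the origin (TCP) lies on the mounting face of the last link; the fingertips stand 173 mm ahead of it and the grasp point (between the pads) lies 155 mm ahead of it (env.tips_ahead is the distance from the TCP to the fingertips, in m); z points along the fingers, x is the direction in which the jaws open and shut, and the axes are right-handed (so a half turn about z gives the same grasp; the last joint's range is limited). The gripper opens to 85 mm and grips with 20 to 120 N. Pads are 22 mm wide; open, the fingers measure 114 mm over their backs; the gripper's body (76 mm by 85 mm) begins 54 mm behind the grasp point. The pads swing forward as they close: fully open they stand 13 mm farther back than shut.
Start: joints at [63.352, 21.807, 74.336, -0, 83.858, -12.336], TCP at [0.136, 0.533, 0.405] pointing down, gripper open.
Joint ranges: [-178.18, 178.18], [-50.72, 133.34], [12.68, 142.11], [-81.47, 261.47], [9.98, 163.14], [-165.26, 165.26]. Speed limits (degrees/s): [136.94, 136.94, 180, 180, 180, 180].

## Interface

Orientations are given as a 3x3 rotation matrix whose columns are the frame's x, y, z axes.
In Python, from rig import env gives the robot as it stands. The module is installed in compiled form; this text tells all that it offers.
- The arm moves only by the tool step_arm, never from a script. Its argument "increments" is a list of rows, each an object of numbers: "x", "y", "z": the shift along the tool's x, y, z in cm; "wx", "wy", "wz": the turn, a rotation vector about the tool's x, y, z in rad; "gripper": the finger opening in cm, from 0 to 8.54. A call has 1 to 20 rows; each row shifts and turns the commanded pose from where the row before left it, along the tool's axes as they then stand; what a row does not reach is not made up. A row lasts 1/10 s, in which the tool goes at most 50 mm and 8.59 degrees, less where a joint would pass 70% of its speed; a pose out of reach is approached as far as the arm can. A call with a gripper value outside its range is refused whole. The fingers move at their own pace and stop on an object; "newtons" is the grip in N (left out, the last holds). Time passes only in rows, so rows that do not move let the fingers close. It gives the time, the measured TCP pose, the force and the opening at its end, in the units of the state.
- env.observe(): the state, without advancing time (a new reading comes with each control period).
- env.get_image(name): name is "scene" or "top" or "wrist"; returns a dict with "color" (420x560x3 uint8, blue, green, red), "camera_matrix" (3x3 intrinsics, pixels), "distortion" ([k1, k2, p1, p2, k3] as OpenCV has them; the pictures are not rectified), "rvec" (rotation vector, rad) and "tvec" (3), from world to camera coordinates, as OpenCV has them. Camera axes: x right, y down, z forward; pixel columns grow to the right and rows downward; lengths in m; the calibration is good to about 2 mm. A picture is of the moment at which its call begins. There is no depth.
- env.close_job(): hands the job in, once; it reports no verdict.
The state is a dict: "time_s": time; "q": joint angles; "qvel": joint speeds; "joint_efforts": joint torques, N m; "position": TCP position; "tool_rot": TCP orientation; "ft_force": force on the tool from outside, world axes, zero at the start; "wrist_torque": the same for the moment, N m; "grip_width": finger opening in m.
Only numpy, scipy, OpenCV 4.12 (cv2) and the standard library are available. Lean on these libraries where they do the work, as an engineer would, in place of code of your own. Each camera call takes 0.05 s, during which the arm holds its last target. There are 200 camera calls.

## Task

Check that the culture-dish turntable runs freely: flick it with a fingertip into a free anticlockwise spin (seen from above), so that the tongue on its rim runs past the fixed pointer at least once with nothing touching the disc. Then, when the tongue comes round to the pointer again (the next time or any later time), brake the disc lightly with a fingertip so that it stops with the tongue facing the pointer, and take the finger away; after its first pass the disc must not come to rest anywhere but by the pointer. Only touch and push, grasp and lift nothing, and leave the bottles, dish and cap where they stand.

Things in the scene. Friction and masses are not known exactly. Their poses are not given: they have to be found in the camera images.
- turntable: White round foot (144 mm across), fixed to the bench, carrying a level aluminium disc, 200 mm in diameter and 8 mm thick, on a free upright bearing. Origin: on the disc's axis at bench level; z up; +x points from the axis to the pointer. The pointer is a white stand 50 mm tall, 16 mm wide, 130 to 142 mm from the axis, with a small steel point (tip 120 mm from the axis).
- disc_top (a point): Centre of the disc's upper face, 50 mm above the bench (a nut 18 mm wide rises 5 mm here). The face is flat and bare from 52 to 100 mm from the axis. The spindle is sprung: pressed with 2 to 6 N the disc begins to sink, then 2 N per mm, at most 6 mm. Left alone after a flick, the disc slows by roughly 0.4 to 1 rad/s each second; it stays where it is stopped.
- post (a point): Top centre, 74 mm above the bench, of one of three upright steel posts on the disc, 10 mm in diameter, 24 mm tall, centres 45 mm from the axis, good to push against. They stand 60 (this one), 180 and 300 degrees anticlockwise from the tongue and turn with the disc.
- pointer (a point): The place, 114 mm from the axis and 46 mm above the bench, straight in front of the pointer's tip, where the tip of the tongue is when the tongue faces the pointer exactly.
- tongue (a point): Middle of the outer end of the tongue, 46 mm above the bench: the tongue is a flat tab 12 mm wide and 8 mm thick that sticks out 14 mm from the disc's rim (to 114 mm from the axis), flush with the disc's faces. It turns with the disc.
- disc (a joint): Angle of the disc in rad, growing anticlockwise seen from above, counted on beyond full turns: 0, 6.28, 12.57 .. when the tongue faces the pointer. It starts between -4.2 and -2.0.
- amber_bottle: Bystander: capped amber glass bottle, 48 mm in diameter, 95 mm tall; origin at the centre of its underside.
- dish: Bystander: closed clear culture dish, 64 mm in diameter, 16 mm tall; origin at the centre of its underside.
- black_cap: Bystander: black screw cap, 34 mm in diameter, 20 mm tall; origin at the centre of its underside.
- water_bottle: Bystander: clear water bottle with a blue cap, 64 mm in diameter, 200 mm tall; origin at the centre of its underside.

How it is judged (in metres and radians):
On the way, in this order (a step that is already met when the one before it is completed fails the run):
1. the tongue has run past the pointer and the disc is spinning anticlockwise on its own, faster than 0.8 rad/s, untouched (value of joint disc above 0 rad and velocity of joint disc above 0.8 rad/s and contact force between each of the arm, the fingers and turntable below 0.02 N), for 0.15 s.
2. a fingertip on the disc has braked it to a stop within 60 mm of the pointer (contact force between the fingers and turntable above 0.1 N and velocity of joint disc between -0.1 and 0.1 rad/s and value of joint disc above 5 rad and distance between tongue and pointer below 0.06 m), for 0.02 s.
At the end, for the whole second after the job is handed in: The disc is at rest with the middle of the tongue within 6 mm (half the tongue's width) of facing the pointer, one or more full turns after its first pass; the bystanders stand within 10 mm of where they were (distance between tongue and pointer below 0.006 m and value of joint disc above 5 rad and velocity of joint disc between -0.03 and 0.03 rad/s and distance of each of amber_bottle, dish, black_cap, water_bottle from where it was at the start of the episode below 0.01 m); the robot touches nothing.
It fails at once if after its first pass the disc came to rest more than 60 mm away from the pointer (value of joint disc above 0.6 rad and velocity of joint disc between -0.03 and 0.03 rad/s and distance between tongue and pointer above 0.06 m).
It fails at once if the turntable was pressed with more than 60 N (contact force between the fingers and turntable above 60 N).
It fails at once if a bystander was moved by more than 10 mm (distance of any of amber_bottle, dish, black_cap, water_bottle from where it was at the start of the episode above 0.01 m).
It also fails if it takes over 51 s, if anything falls off the work surface, if the arm or the gripper's body presses on something with over 40 N, if the wrist force passes 120 N, or if a joint passes its speed limit or range.

## Working session

There is one attempt and no reset: what is moved stays moved. The work goes in short steps, Python scripts to look and compute and a tool call to move; the robot and the scene stay as the last step left them, time stands still between calls to the robot, and variables do not carry over. Pictures are saved under pics/ and viewed, about 8 in all and at most 12, crops included, and the job is handed in when it is done.

Besides the shell and the picture viewer there is one more tool, called after "Request:" by a JSON object that holds its "name" and its "arguments". step_arm: Moves the arm, as the interface text tells. Its arguments: {"type":"object","properties":{"increments":{"type":"array"},"newtons":{"type":"number"}},"required":["increments"]}

```bash
mkdir -p pics
cat > h.py <<'E'
import cv2,numpy as np
from rig import env
def shot(n,f):
    im=env.get_image(n); cv2.imwrite('pics/'+f,im['color']); np.savez('pics/'+f+'.npz',**im); return im
def unproj(im,uv,z):
    R=cv2.Rodrigues(np.array(im['rvec'],float))[0]; t=np.array(im['tvec'],float).ravel()
    p=cv2.undistortPoints(np.array(uv,float).reshape(-1,1,2),np.array(im['camera_matrix'],float),np.array(im['distortion'],float)).reshape(-1,2)
    d=np.c_[p,np.ones(len(p))]@R; c=-R.T@t
    return c+d*((z-c[2])/d[:,2])[:,None]
def proj(im,P):
    return cv2.projectPoints(np.array(P,float).reshape(-1,1,3),np.array(im['rvec'],float),np.array(im['tvec'],float),np.array(im['camera_matrix'],float),np.array(im['distortion'],float))[0].reshape(-1,2)
E
python3 - <<'E'
from h import *
a=shot('top','t0.png');b=shot('scene','s0.png')
s=env.observe();print(s)
print(env.tips_ahead)
E
```

```text
{'time_s': 0.1, 'q': array([ 6.33508251e+01,  2.18409286e+01,  7.43776409e+01, -1.35502746e-03,
        8.38575858e+01, -1.23338102e+01]), 'qvel': array([ 0.05173595, -0.04779071, -0.09860734,  0.01560551, -0.02209508,
        0.07518046]), 'joint_efforts': array([ 3.91834808e-03, -4.49222660e+01, -2.31659228e+01, -1.36134836e-04,
        3.59368685e-03,  1.69126417e-05]), 'position': array([0.13597023, 0.53290979, 0.40415406]), 'tool_rot': array([[ 2.47256018e-01,  9.68950014e-01, -5.75147700e-04],
       [ 9.68949308e-01, -2.47256550e-01, -1.19851033e-03],
       [-1.30350563e-03, -2.60950075e-04, -9.99999116e-01]]), 'ft_force': array([ 0.08411555, -0.01172229,  0.60802948]), 'wrist_torque': array([-0.03027861,  0.0081511 , -0.0086583 ]), 'grip_width': 0.08527207018055613}
0.1734
```

View pics/t0.png

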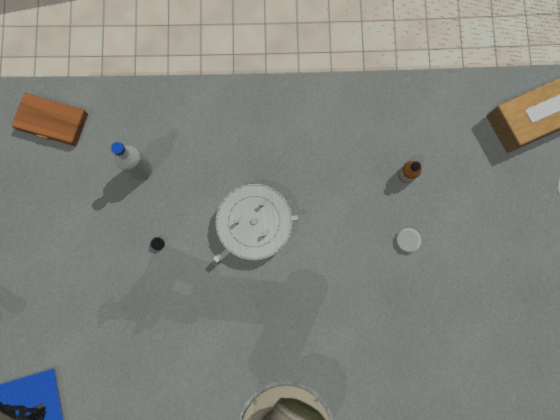

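View pics/s0.png

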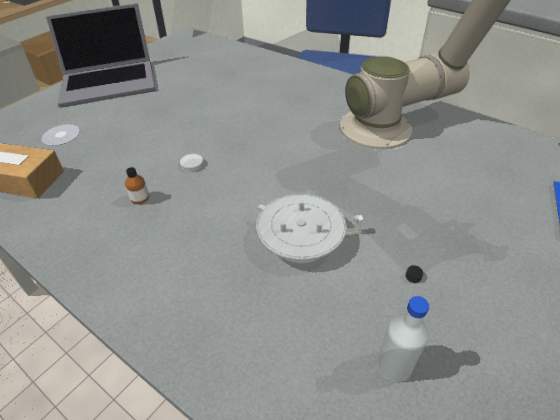

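The top view shows the disc centred near (254,221), the tongue at (297,217) and the pointer at (217,260). The bottles, dish and cap all stand clear of it. Next I'll measure these points and check them with an enlarged crop.

Run:
```python
from h import *
im=dict(np.load('pics/t0.png.npz'))
c=unproj(im,[[254,221]],.05)[0];print(c)
print(unproj(im,[[297,217]],.046),unproj(im,[[217,260]],.05))
for n,uv in dict(amber=(410,172),dish=(408,240),cap=(157,244),water=(128,157)).items(): print(n,unproj(im,[uv],.02 if n!='water' else .15))
I=im['color'][170:280,200:310]
cv2.imwrite('pics/c0.png',cv2.resize(I,None,fx=5,fy=5,interpolation=cv2.INTER_CUBIC))
R=cv2.Rodrigues(im['rvec'])[0];print('cam',-R.T@im['tvec'].ravel())
```

```text
[0.52103223 0.07029443 0.05      ]
[[ 0.52971768 -0.04134552  0.046     ]] [[0.42276762 0.16579158 0.05      ]]
amber [[ 0.64956824 -0.34896541  0.02      ]]
dish [[ 0.46678301 -0.33071408  0.02      ]]
cap [[0.47039207 0.32611688 0.02      ]]
water [[0.66917514 0.36862748 0.15      ]]
cam [0.33336826 0.01956738 1.2770323 ]
```

View pics/c0.png

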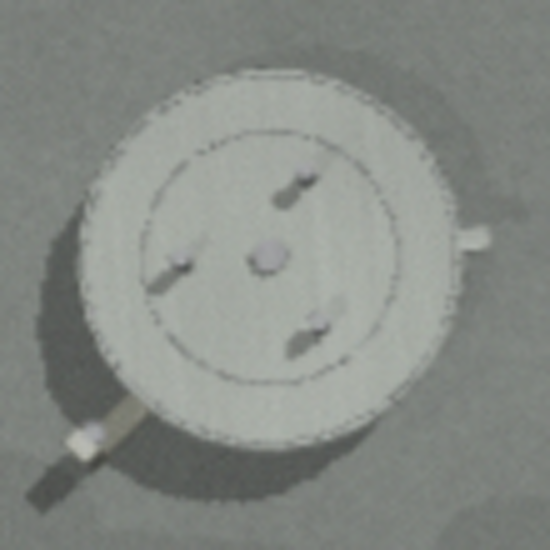

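Crop: rim spans x 80–462 and y 68–450, tongue end is at (490,238), pointer stand top at (82,443), and the posts are at about (305,178), (180,262), (318,325). I'll check these against the sizes given.

```bash
cat >> h.py <<'E'
def moves(target_tip,yaw=None):
    "total shift in tool axes (cm) and wz to bring shut tips to target (vertical tool)"
    s=env.observe();R=np.array(s['tool_rot']);p=s['position']+R[:,2]*env.tips_ahead
    d=R.T@(np.array(target_tip)-p)*100
    return s['time_s'],p,d
E
python3 - <<'E'
from h import *
im=dict(np.load('pics/t0.png.npz'))
f=lambda u,v:[200+(u+.5)/5-.5,170+(v+.5)/5-.5]
rim=unproj(im,[f(*p) for p in [(80,258),(462,258),(270,68),(270,450)]],.05);print(rim)
c=np.array([rim[:,0][2:].mean(),rim[:2,1].mean()]);print(c)
for n,p,z in [('tongue',(490,238),.05),('ptr',(82,443),.05),('nut',(268,256),.055),('A',(309,174),.074),('B',(184,258),.074),('C',(322,322),.074)]:
    q=unproj(im,[f(*p)],z)[0][:2]-c; print(n,np.hypot(*q),np.degrees(np.arctan2(q[1],q[0])))
print(moves([c[0]+.055,c[1]+.055,.12]))
E
```

```text
[[ 0.52269423  0.16947016  0.05      ]
 [ 0.51837259 -0.02790225  0.05      ]
 [ 0.62127254  0.06993654  0.05      ]
 [ 0.42168238  0.07266943  0.05      ]]
[0.52147746 0.07078395]
tongue 0.11368626448525519 -86.44735364212333
ptr 0.1355347875056869 133.96307669323514
nut 0.0015011939885011519 115.41233645692499
A 0.04363788030104183 -28.689509797211123
B 0.04326434086967524 94.83865399029914
C 0.04602602148051376 -145.24095412342632
(0.1, array([0.1358705 , 0.53270197, 0.23075422]), array([-28.51958371,  52.75681712,  11.09883986]))
```

Sizes agree: tongue radius 113.7 mm (114 given), stand 135.5 (136), posts 43–46 (45). The pointer direction is 134° and the tongue −86.5°, so the joint is about −3.85 rad. I'll move over the brake spot with the gripper shut and yaw the tool to 95°.

Request:
{"name": "step_arm", "arguments": {"increments": [{"x":-1.78,"y":3.3,"z":0.5,"gripper":0},{"x":-1.78,"y":3.3,"z":0.5},{"x":-1.78,"y":3.3,"z":0.5},{"x":-1.78,"y":3.3,"z":0.5},{"x":-1.78,"y":3.3,"z":0.5},{"x":-1.78,"y":3.3,"z":0.5},{"x":-1.78,"y":3.3,"z":0.5},{"x":-1.78,"y":3.3,"z":0.5},{"x":-1.78,"y":3.3,"z":0.5},{"x":-1.78,"y":3.3,"z":0.5},{"x":-1.78,"y":3.3,"z":0.5},{"x":-1.78,"y":3.3,"z":0.5},{"x":-1.78,"y":3.3,"z":0.5},{"x":-1.78,"y":3.3,"z":0.5},{"x":-1.78,"y":3.3,"z":0.5},{"x":-1.78,"y":3.3,"z":0.5},{"wz":-0.112},{"wz":-0.112},{"wz":-0.112}]}}

```text
invalid input at $.increments[0]: expected keys x, y, z, wx, wy, wz, gripper
```

Run:
```python
from h import *
ims=[shot(n,n+'1.png') for n in ('top','scene','wrist')]
m=moves([.5215+.055,.0708+.055,.055]);print(m)
s=env.observe();print(s['time_s'],s['tool_rot'],s['ft_force'],s['grip_width'],s['q'])
t,sc,w=[i['color'] for i in ims]
a=cv2.resize(t[150:290,180:330],None,fx=2,fy=2);b=cv2.resize(sc[150:290,220:400],None,fx=2,fy=2);w=cv2.resize(w,(400,300))
M=np.zeros((600,800,3),np.uint8);M[:280,:300]=a;M[:280,320:680]=b;M[290:590,:400]=w
cv2.imwrite('pics/m1.png',M)
```

```text
(0.25, array([0.13589402, 0.53281891, 0.23102818]), array([-28.53661807,  52.75628937,  17.61462007]))
0.25 [[ 2.47172924e-01  9.68971339e-01 -2.98324289e-04]
 [ 9.68971155e-01 -2.47173066e-01 -6.13005307e-04]
 [-6.67722302e-04 -1.37549316e-04 -9.99999768e-01]] [ 0.18862726 -0.12986741  0.176458  ] 0.085604389002222 [ 6.33537591e+01  2.18252113e+01  7.43561360e+01 -4.77202240e-04
  8.38577108e+01 -1.23359006e+01]
```

View pics/m1.png

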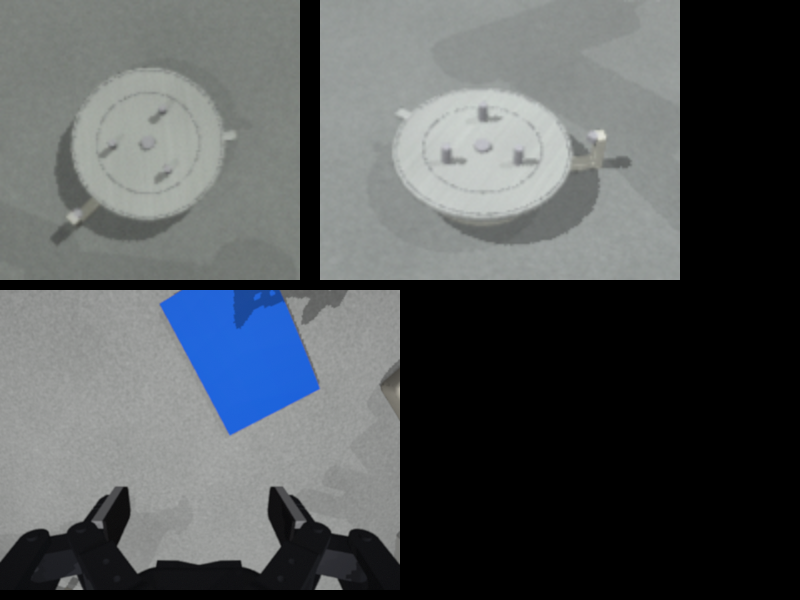

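The move was refused because every row needs all seven keys, so this picture shows the unmoved scene: disc and pointer clear in both cameras. Resending with full rows.

Request:
{"name": "step_arm", "arguments": {"increments": [{"x":-1.78,"y":3.3,"z":0.5,"wx":0,"wy":0,"wz":0,"gripper":0},{"x":-1.78,"y":3.3,"z":0.5,"wx":0,"wy":0,"wz":0,"gripper":0},{"x":-1.78,"y":3.3,"z":0.5,"wx":0,"wy":0,"wz":0,"gripper":0},{"x":-1.78,"y":3.3,"z":0.5,"wx":0,"wy":0,"wz":0,"gripper":0},{"x":-1.78,"y":3.3,"z":0.5,"wx":0,"wy":0,"wz":0,"gripper":0},{"x":-1.78,"y":3.3,"z":0.5,"wx":0,"wy":0,"wz":0,"gripper":0},{"x":-1.78,"y":3.3,"z":0.5,"wx":0,"wy":0,"wz":0,"gripper":0},{"x":-1.78,"y":3.3,"z":0.5,"wx":0,"wy":0,"wz":0,"gripper":0},{"x":-1.78,"y":3.3,"z":0.5,"wx":0,"wy":0,"wz":0,"gripper":0},{"x":-1.78,"y":3.3,"z":0.5,"wx":0,"wy":0,"wz":0,"gripper":0},{"x":-1.78,"y":3.3,"z":0.5,"wx":0,"wy":0,"wz":0,"gripper":0},{"x":-1.78,"y":3.3,"z":0.5,"wx":0,"wy":0,"wz":0,"gripper":0},{"x":-1.78,"y":3.3,"z":0.5,"wx":0,"wy":0,"wz":0,"gripper":0},{"x":-1.78,"y":3.3,"z":0.5,"wx":0,"wy":0,"wz":0,"gripper":0},{"x":-1.78,"y":3.3,"z":0.5,"wx":0,"wy":0,"wz":0,"gripper":0},{"x":-1.78,"y":3.3,"z":0.5,"wx":0,"wy":0,"wz":0,"gripper":0},{"x":0,"y":0,"z":0,"wx":0,"wy":0,"wz":-0.112,"gripper":0},{"x":0,"y":0,"z":0,"wx":0,"wy":0,"wz":-0.112,"gripper":0},{"x":0,"y":0,"z":0,"wx":0,"wy":0,"wz":-0.112,"gripper":0},{"x":0,"y":0,"z":0,"wx":0,"wy":0,"wz":0,"gripper":0}]}}

```text
time_s: 2.25
position: [0.5772, 0.1263, 0.3245]
tool_rot: [[-0.087, 0.996, -0.0], [0.996, 0.087, -0.0], [0.0, -0.0, -1.0]]
ft_force: [-0.3, -0.4, 0.2]
grip_width: 0.0001
```

```bash
cat > m.py <<'E'
from h import *
import sys
n=sys.argv[1]
ims=[shot(k,k+n+'.png') for k in ('top','scene','wrist')]
t,sc,w=[i['color'] for i in ims]
M=np.zeros((600,800,3),np.uint8);M[:280,:300]=cv2.resize(t[150:290,180:330],None,fx=2,fy=2);M[:280,320:680]=cv2.resize(sc[150:290,220:400],None,fx=2,fy=2);M[290:590,:400]=cv2.resize(w,(400,300))
cv2.imwrite('pics/m'+n+'.png',M)
s=env.observe();print(s['time_s'],s['tool_rot'],s['ft_force'],s['grip_width'],s['q'])
E
python3 m.py 2
python3 - <<'E'
from h import *
m=moves([.5215+.055,.0708+.055,.055]);print(m)
E
```

```text
2.4 [[-8.35666252e-02  9.96502188e-01 -8.76832506e-05]
 [ 9.96502191e-01  8.35666210e-02 -5.08470870e-05]
 [-4.33418405e-05 -9.16256708e-05 -9.99999995e-01]] [-0.17008004  1.00644359 -0.64110277] -0.00021161874282649363 [ 8.91623426e-01  2.96331208e+01  7.49782944e+01 -2.92947029e-03
  7.53936535e+01 -9.39012429e+01]
(2.4, array([0.57711672, 0.12648317, 0.15128986]), array([-0.06250664, -0.06628313,  9.62899465]))
```

View pics/m2.png

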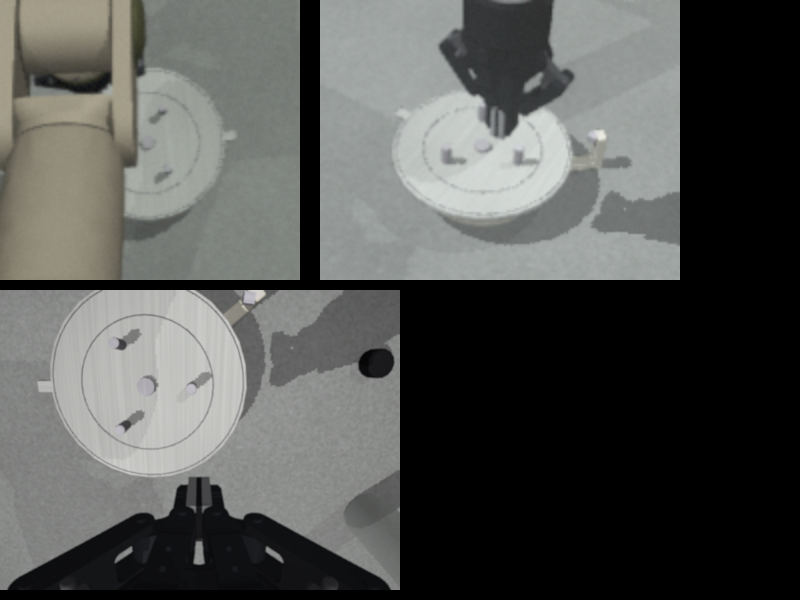

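The gripper is now above the brake spot. The wrist view shows the whole disc, with the nut at (147,385), tongue end at (38,387), post tops at about (115,343), (190,388) and (120,428), and the pointer stand at (250,297). I'll cross-check the geometry with it.

Run:
```python
from h import *
im=dict(np.load('pics/wrist2.png.npz'))
print(proj(im,[[.5215,.0708,.055],[.5215+.114*np.cos(2.3388),.0708+.114*np.sin(2.3388),.046]]), im['tvec'].ravel())
f=lambda u,v:[u*1.4,(v-290)*1.4]
rim=unproj(im,[f(*p) for p in [(51,383),(246,383)]],.05);print(rim)
c=np.array([.5215,.0708])
for n,p,z in [('nut',(147,385),.055),('tongue',(38,387),.05),('A',(115,343),.074),('B',(190,388),.074),('C',(122,427),.074),('ptr',(251,297),.05)]:
    q=unproj(im,[f(*p)],z)[0][:2]; r=q-c; print(n,q,np.hypot(*r),np.degrees(np.arctan2(r[1],r[0])))
w=im['color'][0:290,40:420]
cv2.imwrite('pics/w2.png',cv2.resize(w,None,fx=2,fy=2,interpolation=cv2.INTER_CUBIC))
```

```text
[[204.51631221 133.381681  ]
 [333.77924948  23.20306873]] [-0.07840397 -0.57346124  0.12552475]
[[ 0.52627283 -0.02794353  0.05      ]
 [ 0.51155722  0.16828078  0.05      ]]
nut [0.52117154 0.07168805] 0.0009468456164769538 110.29765798768992
tongue [ 0.53114587 -0.04245792] 0.11366792999525395 -85.13202123723539
A [0.48577556 0.04676985] 0.04305442796871196 -146.07312888826385
B [0.51910677 0.11411283] 0.04337889360033387 93.16264003134944
C [0.56013613 0.05273271] 0.04265182097635518 -25.06205124450992
ptr [0.43393919 0.16282651] 0.12702666733739043 133.57555042929465
```

View pics/w2.png

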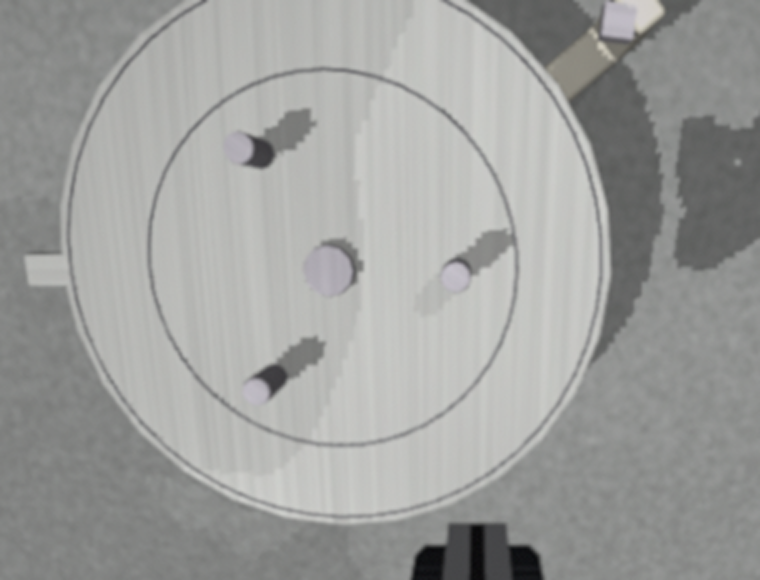

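Request:
{"name": "step_arm", "arguments": {"increments": [{"x":0,"y":0,"z":1.9,"wx":0,"wy":0,"wz":0,"gripper":0},{"x":0,"y":0,"z":2.5,"wx":0,"wy":0,"wz":0,"gripper":0},{"x":0,"y":0,"z":2.5,"wx":0,"wy":0,"wz":0,"gripper":0},{"x":0,"y":0,"z":1.7,"wx":0,"wy":0,"wz":0,"gripper":0},{"x":0,"y":0,"z":0.8,"wx":0,"wy":0,"wz":0,"gripper":0},{"x":0,"y":0,"z":0.2,"wx":0,"wy":0,"wz":0,"gripper":0},{"x":0,"y":0,"z":0,"wx":0,"wy":0,"wz":0,"gripper":0}]}}

```text
time_s: 3.1
position: [0.5773, 0.1265, 0.2292]
tool_rot: [[-0.086, 0.996, 0.001], [0.996, 0.086, 0.0], [-0.0, 0.001, -1.0]]
ft_force: [-0.3, -0.3, 0.3]
grip_width: 0.0001
```

Run:
```python
from h import *
s=env.observe();print(s['time_s'],s['position'][2]-.1734,s['ft_force'],s['qvel'])
im=dict(np.load('pics/wrist2.png.npz'))
tip=np.array([.57712,.12648,.1513]);X=np.array([-.0836,.9965,0]);Y=np.array([.9965,.0836,0])
print(np.round((proj(im,[tip+a*X+b*Y for b in(-.011,.011) for a in(-.0145,0,.0145)])-[40,0])*2))
```

```text
3.1 0.05583530739835807 [-0.32055959 -0.30895273  0.26043587] [ 0.00129989 -0.76220895 -0.40275089 -0.00944373  0.20403903 -0.26611543]
[[413. 514.]
 [475. 514.]
 [538. 514.]
 [415. 597.]
 [475. 597.]
 [535. 597.]]
```

Request:
{"name": "step_arm", "arguments": {"increments": [{"x":0,"y":0,"z":0.2,"wx":0,"wy":0,"wz":0,"gripper":0},{"x":0,"y":0,"z":0.1,"wx":0,"wy":0,"wz":0,"gripper":0},{"x":0,"y":0,"z":0,"wx":0,"wy":0,"wz":0,"gripper":0}]}}

```text
time_s: 3.4
position: [0.5772, 0.1264, 0.226]
tool_rot: [[-0.086, 0.996, 0.001], [0.996, 0.086, -0.0], [-0.0, 0.001, -1.0]]
ft_force: [0.1, 0.5, 0.2]
grip_width: 0.0001
```

Request:
{"name": "step_arm", "arguments": {"increments": [{"x":0,"y":0,"z":0.1,"wx":0,"wy":0,"wz":0,"gripper":0},{"x":0,"y":0,"z":0.1,"wx":0,"wy":0,"wz":0,"gripper":0},{"x":0,"y":0,"z":0,"wx":0,"wy":0,"wz":0,"gripper":0}]}}

```text
time_s: 3.7
position: [0.5771, 0.1264, 0.2236]
tool_rot: [[-0.086, 0.996, -0.0], [0.996, 0.086, 0.0], [0.0, -0.0, -1.0]]
ft_force: [-0.4, 0.2, -0.5]
grip_width: -0.0
```

Request:
{"name": "step_arm", "arguments": {"increments": [{"x":0,"y":0,"z":0.1,"wx":0,"wy":0,"wz":0,"gripper":0},{"x":0,"y":0,"z":0.1,"wx":0,"wy":0,"wz":0,"gripper":0},{"x":0,"y":0,"z":0,"wx":0,"wy":0,"wz":0,"gripper":0}]}}

```text
time_s: 4.0
position: [0.5773, 0.1264, 0.222]
tool_rot: [[-0.086, 0.996, 0.001], [0.996, 0.086, -0.0], [-0.0, 0.001, -1.0]]
ft_force: [0.2, -0.0, 5.2]
grip_width: -0.0003
```

Request:
{"name": "step_arm", "arguments": {"increments": [{"x":0,"y":0,"z":0.1,"wx":0,"wy":0,"wz":0,"gripper":0},{"x":0,"y":0,"z":0,"wx":0,"wy":0,"wz":0,"gripper":0}]}}

```text
time_s: 4.2
position: [0.5773, 0.1265, 0.221]
tool_rot: [[-0.086, 0.996, 0.001], [0.996, 0.086, 0.0], [-0.0, 0.001, -1.0]]
ft_force: [-0.2, -0.6, 6.2]
grip_width: -0.0003
```

The disc face is met at TCP z ≈ 0.2225, and at 0.221 the force is about 6 N. Now I'll lift and go behind the post at −26°, stopping a few mm short of it.

Request:
{"name": "step_arm", "arguments": {"increments": [{"x":0,"y":0,"z":-1.5,"wx":0,"wy":0,"wz":0,"gripper":0},{"x":0,"y":0,"z":-1.5,"wx":0,"wy":0,"wz":0,"gripper":0},{"x":-1.5,"y":-0.3,"z":0,"wx":0,"wy":0,"wz":0,"gripper":0},{"x":-2.5,"y":-0.5,"z":0,"wx":0,"wy":0,"wz":0,"gripper":0},{"x":-2.5,"y":-0.5,"z":0,"wx":0,"wy":0,"wz":0,"gripper":0},{"x":-2.0,"y":-0.4,"z":0,"wx":0,"wy":0,"wz":0,"gripper":0},{"x":-0.5,"y":-0.14,"z":0,"wx":0,"wy":0,"wz":0,"gripper":0},{"x":0,"y":0,"z":0,"wx":0,"wy":0,"wz":0,"gripper":0}]}}

```text
time_s: 5.0
position: [0.5663, 0.0343, 0.2501]
tool_rot: [[-0.084, 0.996, -0.001], [0.996, 0.084, 0.0], [0.0, -0.001, -1.0]]
ft_force: [-0.0, 0.3, -0.3]
grip_width: -0.0002
```

```bash
python3 m.py 3
python3 - <<'E'
from h import *
print(moves([.5215+.042*.996+.0395*.086,.0708+.042*.086-.0395*.996,.0595]))
E
```

```text
5.15 [[-8.68168063e-02  9.96224247e-01 -3.02577870e-04]
 [ 9.96224271e-01  8.68168638e-02  1.82392126e-04]
 [ 2.07972321e-04 -2.85600716e-04 -9.99999938e-01]] [0.64755957 0.20483234 0.45057865] 0.000127501329255104 [-8.33083820e+00  3.23935936e+01  8.41805813e+01  8.75143389e-03
  6.34444930e+01 -1.03315260e+02]
(5.15, array([0.56649013, 0.03583526, 0.07706957]), array([-0.07867611,  0.0176549 ,  1.75693522]))
```

View pics/m3.png

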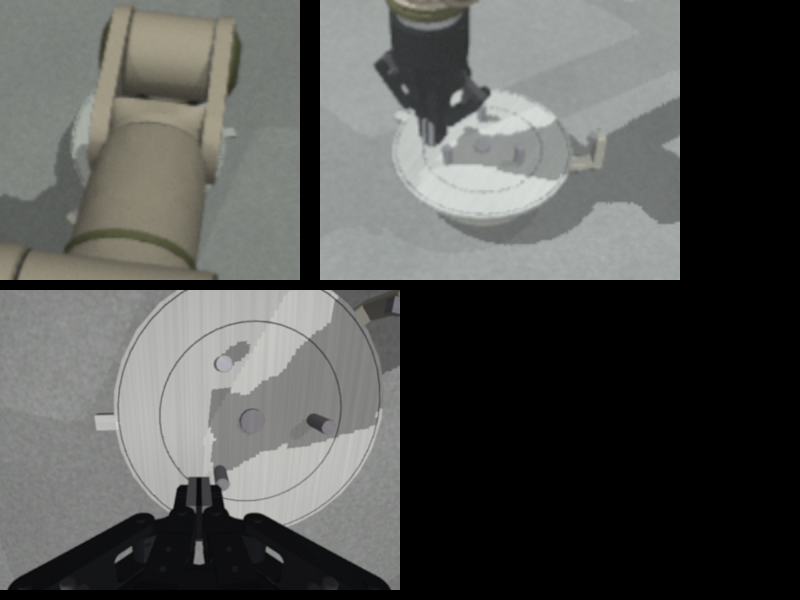

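The finger stands just clockwise of the post (post top at (222,483), pads at (199,490)) with a few mm gap. Lowering beside it.

Request:
{"name": "step_arm", "arguments": {"increments": [{"x":0,"y":0,"z":0.8,"wx":0,"wy":0,"wz":0,"gripper":0},{"x":0,"y":0,"z":0.8,"wx":0,"wy":0,"wz":0,"gripper":0},{"x":0,"y":0,"z":0.15,"wx":0,"wy":0,"wz":0,"gripper":0},{"x":0,"y":0,"z":0,"wx":0,"wy":0,"wz":0,"gripper":0}]}}

```text
time_s: 5.55
position: [0.5672, 0.0355, 0.2339]
tool_rot: [[-0.087, 0.996, 0.003], [0.996, 0.087, -0.0], [-0.001, 0.003, -1.0]]
ft_force: [0.0, -0.2, 13.3]
grip_width: 0.0
```

Request:
{"name": "step_arm", "arguments": {"increments": [{"x":0.2,"y":0,"z":0,"wx":0,"wy":0,"wz":0,"gripper":0},{"x":0.3,"y":0,"z":0,"wx":0,"wy":0,"wz":0,"gripper":0},{"x":0.6,"y":0,"z":0,"wx":0,"wy":0,"wz":0,"gripper":0},{"x":1.1,"y":0,"z":0,"wx":0,"wy":0,"wz":0,"gripper":0},{"x":1.6,"y":0,"z":0,"wx":0,"wy":0,"wz":0,"gripper":0},{"x":2.0,"y":0,"z":0,"wx":0,"wy":0,"wz":0,"gripper":0},{"x":1.5,"y":0,"z":-2.5,"wx":0,"wy":0,"wz":0,"gripper":0},{"x":1.0,"y":1.0,"z":-2.5,"wx":0,"wy":0,"wz":0,"gripper":0},{"x":0.8,"y":0.8,"z":-1.0,"wx":0,"wy":0,"wz":0,"gripper":0}]}}

```text
time_s: 6.45
position: [0.5769, 0.1286, 0.2947]
tool_rot: [[-0.087, 0.996, 0.002], [0.996, 0.087, 0.0], [-0.0, 0.002, -1.0]]
ft_force: [-0.1, -0.7, 0.9]
grip_width: -0.0002
```

```bash
cat > track.py <<'E'
from h import *
import sys,glob
C=np.array([.5215,.0708]);P0=np.radians(134)
def take(n,k,cam='scene'):
    ts=[]
    for i in range(k):
        im=env.get_image(cam)   # picture is of the call's beginning
        t=env.observe()['time_s']-.05
        np.savez(f'pics/tr_{n}_{i:02d}.npz',t=t,cam=cam,**im)
        ts.append(t)
    return ts
def ring(im,r=.108,z=.05):
    a=np.radians(np.arange(0,360,1.)) # joint angle (0=pointer)
    v=[]
    for rr in (r-.003,r,r+.003):
        uv=proj(im,np.c_[C[0]+rr*np.cos(a+P0),C[1]+rr*np.sin(a+P0),np.full(360,z)]).astype(np.float32)
        v.append(cv2.remap(im['color'],uv[None,:,0],uv[None,:,1],cv2.INTER_LINEAR)[0].astype(float).mean(1))
    return np.mean(v,0)
if __name__=='__main__':
    n=sys.argv[1]; take(n,int(sys.argv[2]))
    fs=sorted(glob.glob(f'pics/tr_{n}_*.npz'))
    D=[dict(np.load(f)) for f in fs]; S=np.array([ring(d) for d in D]); S=S-np.median(S,0)
    k=np.ones(7)/7; S=np.array([np.convolve(np.r_[s[-3:],s,s[:3]],k,'valid') for s in S])
    for d,s in zip(D,S):
        j=s.argmax(); q=s.copy(); q[[(j+i)%360 for i in range(-12,13)]]=-99
        w=np.arange(-8,9); ww=np.clip(s[(j+w)%360],0,None); print(round(float(d['t']),3),round(j+(w*ww).sum()/ww.sum(),1),round(s[j],1),round(q.max(),1))
E
python3 track.py a 8; python3 -c "
from h import *
s=env.observe();print(s['time_s'],s['position'],s['ft_force'])"
```

```text
6.45 298.8 57.5 8.3
6.5 314.9 27.8 6.2
6.55 329.9 51.6 2.9
6.6 345.7 54.6 3.3
6.65 0.1 31.0 2.0
6.7 15.3 37.4 2.4
6.75 21.2 4.3 1.8
6.8 21.8 6.1 1.4
6.85 [0.57642503 0.1270082  0.29223665] [0.39290667 0.47308993 1.06115789]
```

The flick worked. The tongue passed the pointer at t≈6.65 at about 5.3 rad/s with nothing touching. One flag: the 13 N reading at 5.55 s means the finger body rested on something, probably a post top, while lowering. It's harmless, well under 60 N. Next I'll hover close over the brake spot and keep tracking.

Request:
{"name": "step_arm", "arguments": {"increments": [{"x":0,"y":0,"z":2.5,"wx":0,"wy":0,"wz":0,"gripper":0},{"x":0,"y":0,"z":2.5,"wx":0,"wy":0,"wz":0,"gripper":0},{"x":0,"y":0,"z":1.3,"wx":0,"wy":0,"wz":0,"gripper":0}]}}

```text
time_s: 7.15
position: [0.5762, 0.1271, 0.228]
tool_rot: [[-0.086, 0.996, -0.003], [0.996, 0.086, -0.0], [0.0, -0.003, -1.0]]
ft_force: [-0.0, 0.3, -0.0]
grip_width: 0.0004
```

```bash
python3 track.py b 16; python3 -c "
from h import *
s=env.observe();print(s['time_s'],s['position'],s['ft_force'])"
```

```text
7.15 139.5 26.2 18.5
7.2 152.8 27.1 24.7
7.25 165.6 33.9 12.9
7.3 178.2 39.5 6.8
7.35 191.2 36.4 3.3
7.4 203.7 39.3 5.8
7.45 216.3 40.5 7.5
7.5 229.1 39.8 7.6
7.55 241.8 62.4 7.0
7.6 254.3 61.6 6.3
7.65 267.0 72.1 4.4
7.7 279.1 92.9 2.3
7.75 290.7 73.1 2.2
7.8 303.7 28.7 2.6
7.85 315.4 26.3 3.5
7.9 327.5 32.1 3.2
7.95 [0.57667822 0.12739549 0.23028941] [ 0.33368255  0.23753769 -0.34858705]
```

Request:
{"name": "step_arm", "arguments": {"increments": [{"x":0,"y":0,"z":0.25,"wx":0,"wy":0,"wz":0,"gripper":0},{"x":0,"y":0,"z":0.2,"wx":0,"wy":0,"wz":0,"gripper":0},{"x":0,"y":0,"z":0,"wx":0,"wy":0,"wz":0,"gripper":0},{"x":0,"y":0,"z":0,"wx":0,"wy":0,"wz":0,"gripper":0},{"x":0,"y":0,"z":0,"wx":0,"wy":0,"wz":0,"gripper":0},{"x":0,"y":0,"z":0,"wx":0,"wy":0,"wz":0,"gripper":0},{"x":0,"y":0,"z":0,"wx":0,"wy":0,"wz":0,"gripper":0}]}}

```text
time_s: 8.65
position: [0.5767, 0.1274, 0.2258]
tool_rot: [[-0.086, 0.996, 0.0], [0.996, 0.086, 0.0], [0.0, 0.0, -1.0]]
ft_force: [0.0, 0.3, -0.4]
grip_width: 0.0001
```

```bash
python3 track.py c 10; python3 -c "
from h import *
s=env.observe();print(s['time_s'],s['position'],s['ft_force'])"
```

```text
8.65 137.8 28.6 3.1
8.7 148.6 26.9 2.6
8.75 158.1 32.1 2.2
8.8 169.3 44.7 2.0
8.85 178.4 42.0 3.7
8.9 188.0 38.8 1.5
8.95 197.9 38.1 0.8
9.0 207.3 41.3 0.6
9.05 217.2 39.5 4.0
9.1 226.8 39.2 0.8
9.15 [0.57667314 0.12738718 0.22571304] [-0.2812646   0.9348212   0.10204034]
```

Fitted: 0.69 rad/s² deceleration. The next pass is at t≈9.87 at about 2.75 rad/s. I'll start the press at t=9.75.

Request:
{"name": "step_arm", "arguments": {"increments": [{"x":0,"y":0,"z":0,"wx":0,"wy":0,"wz":0,"gripper":0},{"x":0,"y":0,"z":0,"wx":0,"wy":0,"wz":0,"gripper":0},{"x":0,"y":0,"z":0,"wx":0,"wy":0,"wz":0,"gripper":0},{"x":0,"y":0,"z":0,"wx":0,"wy":0,"wz":0,"gripper":0},{"x":0,"y":0,"z":0,"wx":0,"wy":0,"wz":0,"gripper":0},{"x":0,"y":0,"z":0,"wx":0,"wy":0,"wz":0,"gripper":0},{"x":0,"y":0,"z":0.6,"wx":0,"wy":0,"wz":0,"gripper":0},{"x":0,"y":0,"z":0.1,"wx":0,"wy":0,"wz":0,"gripper":0},{"x":0,"y":0,"z":0,"wx":0,"wy":0,"wz":0,"gripper":0},{"x":0,"y":0,"z":0,"wx":0,"wy":0,"wz":0,"gripper":0}]}}

```text
time_s: 10.15
position: [0.577, 0.1273, 0.2194]
tool_rot: [[-0.086, 0.996, 0.002], [0.996, 0.086, -0.0], [-0.0, 0.002, -1.0]]
ft_force: [0.1, 0.8, 8.0]
grip_width: -0.0001
```

```bash
python3 m.py 4
python3 - <<'E'
from h import *
from track import ring
d=dict(np.load('pics/scene4.png.npz'));S=[ring(dict(np.load(f'pics/tr_c_{i:02d}.npz'))) for i in range(10)]
s=ring(d)-np.median(S,0); k=np.argsort(-s)[:16]; print(sorted(k),s[k].round())
E
```

```text
10.3 [[-8.61478633e-02  9.96280231e-01  2.06101148e-03]
 [ 9.96282292e-01  8.61484495e-02 -1.97209189e-04]
 [-3.74028559e-04  2.03636009e-03 -9.99997857e-01]] [ 0.3520894  -0.24479631  7.14783493] -0.00037331966017532537 [ 9.76759086e-01  3.65548308e+01  8.19738507e+01 -1.51671857e-02
  6.13534418e+01 -9.39580403e+01]
[np.int64(0), np.int64(1), np.int64(47), np.int64(48), np.int64(49), np.int64(50), np.int64(70), np.int64(73), np.int64(74), np.int64(75), np.int64(354), np.int64(355), np.int64(356), np.int64(357), np.int64(358), np.int64(359)] [50. 47. 44. 41. 35. 34. 28. 27. 26. 20. 20. 19. 18. 16. 16. 15.]
```

View pics/m4.png

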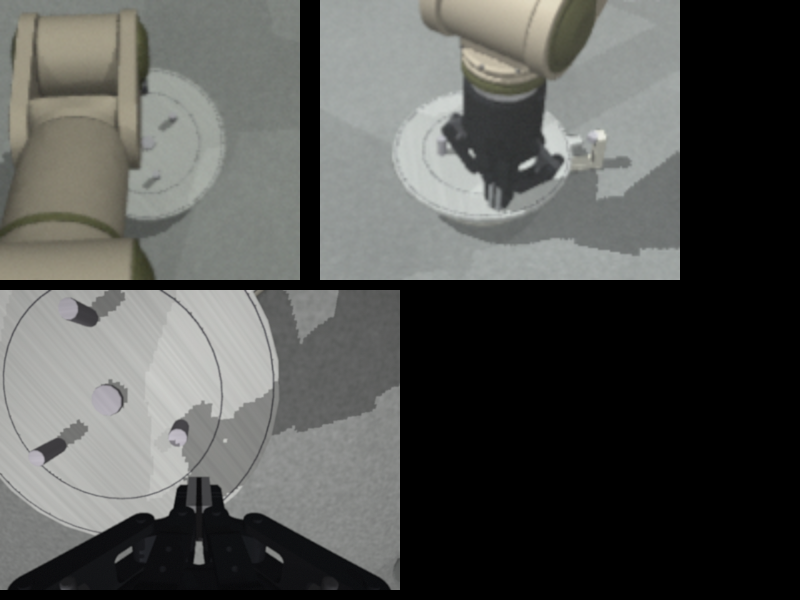

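The disc is stopped with the tongue beside the pointer (scene crop (585,140)). The ring profile gives 354–361°, so about 2.5° short at most, against a limit of ±3°. I'll lift away and check precisely from above with the wrist camera.

Request:
{"name": "step_arm", "arguments": {"increments": [{"x":0,"y":0,"z":-0.3,"wx":0,"wy":0,"wz":0,"gripper":0},{"x":0,"y":0,"z":-0.7,"wx":0,"wy":0,"wz":0,"gripper":0},{"x":0,"y":0,"z":-2,"wx":0,"wy":0,"wz":0,"gripper":0},{"x":0,"y":-0.5,"z":-3,"wx":0,"wy":0,"wz":0,"gripper":0},{"x":0,"y":-1.5,"z":-3,"wx":0,"wy":0,"wz":0,"gripper":0},{"x":0,"y":-2,"z":-3,"wx":0,"wy":0,"wz":0,"gripper":0},{"x":0,"y":-2,"z":-2,"wx":0,"wy":0,"wz":0,"gripper":0},{"x":0,"y":0,"z":0,"wx":0,"wy":0,"wz":0,"gripper":0},{"x":0,"y":0,"z":0,"wx":0,"wy":0,"wz":0,"gripper":0}]}}

```text
time_s: 11.2
position: [0.5169, 0.1222, 0.3586]
tool_rot: [[-0.086, 0.996, 0.0], [0.996, 0.086, -0.0], [-0.0, 0.0, -1.0]]
ft_force: [-0.7, 0.2, -0.8]
grip_width: -0.0
```

Run:
```python
from h import *
w=shot('wrist','wrist5.png');s=shot('scene','scene5.png')
M=np.zeros((600,800,3),np.uint8)
M[:,:400]=cv2.resize(w['color'],None,fx=2,fy=2,interpolation=cv2.INTER_CUBIC)[:600,400:800] if 0 else 0
uv=proj(w,[[.5215+.114*np.cos(2.3388),.0708+.114*np.sin(2.3388),.046],[.5215,.0708,.055]]);print(uv)
x,y=uv[0].round().astype(int);x0=max(0,x-45);y0=max(0,y-45);a=w['color'][y0:y0+100,x0:x0+95]
a=cv2.resize(a,None,fx=4,fy=4,interpolation=cv2.INTER_CUBIC);M[:a.shape[0],:a.shape[1]]=a
us=proj(s,[[.5215+.114*np.cos(2.3388),.0708+.114*np.sin(2.3388),.046]])[0].round().astype(int)
b=cv2.resize(s['color'][us[1]-25:us[1]+25,us[0]-45:us[0]+50],None,fx=4,fy=4,interpolation=cv2.INTER_CUBIC);M[:200,400:780]=b
c=cv2.resize(w['color'],(480,360));M[210:570,390:800]=c[:,:410]
cv2.imwrite('pics/m5.png',M);print(x0,y0,us-[45,25],env.observe()['time_s'],env.observe()['ft_force'])
```

```text
[[323.56310688 114.47326099]
 [216.44909076 203.27535707]]
279 69 [306 194] 11.3 [-1.04029277 -0.0613845  -0.20565971]
```

View pics/m5.png

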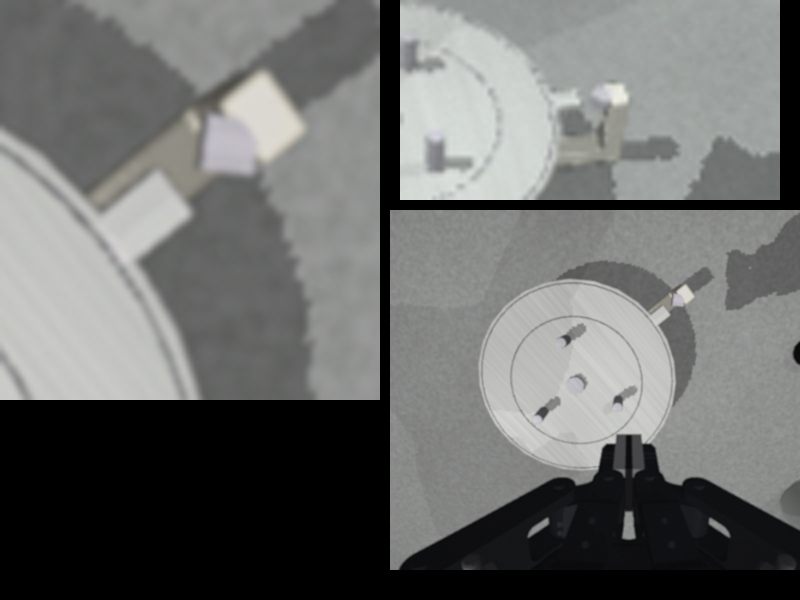

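Run:
```python
from h import *
w=dict(np.load('pics/wrist5.png.npz'))
f=lambda u,v:[279+(u+.5)/4-.5,69+(v+.5)/4-.5]
g=lambda u,v:[(u-390)*560/480,(v-210)*560/480]
P=lambda uv,z:unproj(w,[uv],z)[0][:2]
nut=P(g(577,382),.055); 
# disc centre by circle fit of rim points
rim=unproj(w,[g(*p) for p in [(479,378),(675,372),(580,280),(573,469),(510,310),(648,311)]],.05)[:,:2]
A=np.c_[2*rim,np.ones(len(rim))];x=np.linalg.lstsq(A,(rim**2).sum(1),rcond=None)[0];c=x[:2];print('c',c,nut,np.sqrt(x[2]+c@c))
for cc in (c,nut,np.array([.5215,.0708])):
  for n,p,z in [('tongue',f(175,191.5),.05),('tip',f(200,166),.046),('stand',f(265,113),.05)]+[(f'post{i}',g(*q),.074) for i,q in enumerate([(563,343),(616,407),(538,419)])]:
    q=P(p,z)-cc;print(n,np.hypot(*q).round(4),np.degrees(np.arctan2(q[1],q[0])).round(2),end='; ')
  print()
```

```text
c [0.52339244 0.07204481] [0.51910067 0.07217118] 0.09811829859302275
tongue 0.1124 135.0; tip 0.1197 135.15; stand 0.1353 135.21; post0 0.0454 -166.83; post1 0.0419 74.35; post2 0.0446 -47.76; 
tongue 0.1093 133.46; tip 0.1166 133.7; stand 0.1322 133.94; post0 0.0413 -165.3; post1 0.0431 68.8; post2 0.0477 -44.04; 
tongue 0.112 133.87; tip 0.1192 134.08; stand 0.1349 134.27; post0 0.0433 -167.86; post1 0.0436 72.39; post2 0.045 -44.91;
```

The tongue and pointer agree within about 0.4° (under 1 mm), whichever centre estimate I use. One last check that nothing is moving or displaced, then I'll hand in.

Run:
```python
from h import *
for i in range(3): s=shot('scene','scene6.png')
a=np.load('pics/scene5.png.npz')['color'].astype(int);b=s['color'].astype(int);o=np.load('pics/s0.png.npz')['color'].astype(int)
print('disc diff',np.abs(a-b)[190:260,250:370].max())
for n,(u,v) in dict(amber=(137,187),dish=(192,162),cap=(414,274),water=(405,340)).items(): print(n,np.abs(o-b)[v-20:v+20,u-20:u+20].mean().round(2))
st=env.observe();print(st['time_s'],st['position'],st['ft_force'])
env.close_job()
```

```text
disc diff 10
amber 6.93
dish 8.2
cap 10.63
water 8.84
11.45 [0.51742134 0.1221839  0.35764115] [-0.59215761  0.78667661  0.32748179]
the job is handed in; nothing more can be done
```

The turntable is spun, braked and stopped at the pointer, and the job was handed in at 11.45 s. No verdict was reported.

- **Spin:** I pushed a post with the closed fingertips. The disc ran free at about 5.3 rad/s and the tongue passed the pointer twice untouched, slowing at about 0.7 rad/s².
- **Braking:** I pressed the disc face with about 7–8 N as the tongue came round a third time. It stopped there in one go and I lifted the finger away.
- **Tongue position:** In the wrist view, the tongue and the pointer's tip and stand agree within about 0.2–0.5°, roughly 1 mm (limit 6 mm). My earlier, coarser check from the scene camera had put it up to 2.5° short. I trusted the close view.
- **At rest:** Scene pictures just after I lifted clear and just before hand-in show the disc unchanged apart from image noise.
- **13 N reading:** While I lowered the gripper beside the post, the wrist force read 13 N, so something, probably the finger on the post top, briefly pressed the turntable. That is well under 60 N.
- **Bystanders:** The before-and-after pictures differ by about 7–11 grey levels around the bystanders. I put that down to image noise and arm shadows but did not check it further. The arm was never planned close to them.

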